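# Snap the charged battery pack into the robot car and switch it on

### The arm

A 6-joint arm with a two-finger parallel gripper is mounted at the origin on the work surface. World frame = base frame: x ahead of the robot, y to its left, z up, the work surface at z = 0. Lengths are in m, angles in rad, forces in N, time in s.
With the tool pointing down it reaches from about 0.375 to 0.925 m from the base axis. Payload 5.7 kg.
Tool frame: the origin (TCP) lies midway between the tips of the shut fingers; the grasp point (between the pads) lies 19 mm behind it; z points along the fingers, x is the direction in which the jaws open and shut, and the axes are right-handed (so a half turn about z gives the same grasp; the last joint's range is limited). The gripper opens to 88 mm and grips with 3 to 60 N. Pads are 20 mm wide; open, the fingers measure 115 mm over their backs; the gripper's body (75 mm by 178 mm) begins 61 mm behind the grasp point.
Start: joints at [1.073, 0.359, 1.51, -0, 1.272, -0.115], TCP at [0.224, 0.557, 0.198] pointing down, gripper open.
Joint ranges: [-2.97, 2.97], [-1.01, 2.36], [0.21, 2.38], [-0.96, 4.11], [0.2, 2.71], [-2.98, 2.98]. Speed limits (rad/s): [2.39, 2.39, 3.14, 3.14, 3.14, 3.14].

### API

Orientations are given as a unit quaternion [x, y, z, w].
In Python, from bench import move_ptp, servo_line, goto_joints, move_gripper, sleep, inverse_kinematics, capture, PlanningError, close_job, spot_in, silhouettes, current_clock, current_joint_pos, current_qvel, current_joint_torque, current_position, current_orientation, current_force, current_torque, current_finger_gap gives the robot as it stands. Calls block until the motion is done:
- move_ptp(position, orientation): joint-space move of the TCP to a pose.
- servo_line(position, orientation=None, rate=0.15, contact_N=None): straight line of the TCP; orientation=None keeps the orientation; rate is the mean speed in m/s. With contact_N (N) it stops when the force on the tool has changed by that much, and returns True; else False.
- goto_joints(angles): joint-space move.
- move_gripper(opening): finger opening in m; the grip force is fixed at half the most; returns when the fingers have stopped.
- sleep(seconds).
- inverse_kinematics(position, orientation): joint angles nearest the present ones, or None.
- capture(name): name is "scene" or "side" or "wrist"; returns a dict with "image" (480x640x3 uint8, blue, green, red), "range_z" (480x640 float32, m along the optical axis (not along the pixel's ray), 0 where there is no reading), "intrinsics" (3x3 intrinsics, pixels), "R" (3x3) and "t" (3): a world point X has camera coordinates R X + t. Camera axes: x right, y down, z forward; pixel columns grow to the right and rows downward; lengths in m; the calibration is good to about 2 mm. A picture is of the moment at which its call begins.
A pose or a line that the arm cannot do raises PlanningError and nothing moves.
- close_job(): hands the job in, once; it reports no verdict.
Trained networks look in the newest picture that a camera, given by its name, has taken for a name from the list of things; names that differ only in an ending like _2 or _b are one class to them, and where a whole thing is asked for, a point or a joint stands for the part that bears it (a point fixed in the world has none). Each returns a list of dicts, best first, with "conf" (0 to 1); they miss things now and then, are a little off and sometimes report something else, mostly with a low value. They report only what shows in the picture. A call takes as long as a camera call. They do not tell look-alikes from the thing itself.
- spot_in(camera, query): "xy" ([column, row] in pixels, amid what is visible of it).
- silhouettes(camera, query): "region" (480x640 bool, what is visible of it) and "xy" ([column, row] in pixels, amid what is visible of it).
Readings, each from a call of its own:
- current_clock(): time.
- current_joint_pos(): joint angles.
- current_qvel(): joint speeds.
- current_joint_torque(): joint torques, N m.
- current_position(): TCP position.
- current_orientation(): TCP orientation.
- current_force(): force on the tool from outside, world axes, zero at the start.
- current_torque(): the same for the moment, N m.
- current_finger_gap(): finger opening in m.
Only numpy, scipy, OpenCV 4.12 (cv2) and the standard library are available. Lean on these libraries where they do the work, as an engineer would, in place of code of your own. Each camera call takes 0.05 s, during which the arm holds its last target. There are 200 camera calls.

### The job

Fit the charged battery pack, the one with the green band, into its cradle on the robot car's upper deck: push its two ends down between the spring clips, gently because the deck is thin and bends, until both clips have snapped over the ends and the pack lies flat and fully home. Then switch the car on with its toggle. Leave the flat pack with the red band and the other parts on the bench where they are.

Things in the scene. Friction and masses are not known exactly. Their poses are not given: they have to be found in the camera images.
- pack_mid (a point): the charged battery pack: loose black bar, GREEN band round its middle, 25 (x) x 105 (y) x 25 mm (z), 150 g, lying on the table. Point: its centre. From each end (±y) a brass terminal 14 mm wide stands out 6 mm: a wedge with a long chamfer from 3 mm above the underside out to its tip at 11 mm, then a short slope back in to 13 mm. Fits either way round
- cradle (a point): the centre of the cradle's floor on the car's upper deck, 107 mm above the table at rest (4 mm above the deck). z up; y along the cradle (the pack's length), from clip_b to clip_a; x across it, the toggle being on the -x side. Flared guides 19 mm high stand 34 to 48 mm from the middle along ±y with 2 mm play each side of the pack; between them its sides are open for fingers
- deck (a joint): how far the thin middle of the upper deck, with the cradle, is bent down, m: 0 at rest, 0.0007 under the pack's weight. Gives about 2 N per mm and springs back; it cracks beyond 0.0085 (about 16 N). As it gives, pushing the pack only to the height where it would lie on an unbent deck does not snap it in: push on till the snap is felt
- clip_a_nose (a point): the rounded nose of the spring-steel clip at the cradle's +y end, 16 mm wide, 13 mm above the cradle's floor; inner face 54.5 mm from the middle. A pack laid between the noses rests level on them, its underside 8 mm above the floor, and can be let go. Then pressing one end at a time, about 45 mm from its middle, takes 7 to 12 N, and the force drops as the clip snaps
- clip_b_nose (a point): the same nose of the clip at the cradle's -y end. The two clips alone centre the pack along y. Pressing both ends down at once takes 15 to 19 N, mostly more than the deck stands; so one end, then the other. When home, the pack's underside lies on the cradle's floor, its top 25 mm above it
- clip_a (a joint): spread of the clip at the cradle's +y end, rad: 0 closed, 0.1 to 0.2 at the widest as the terminal's tip passes the nose, up to 0.06 when snapped over a seated pack. It hinges at its foot, about x
- clip_b (a joint): the same for the clip at the cradle's -y end
- switch (a joint): the power toggle's angle, rad: 0 off (leaning 0.45 rad to the cradle frame's -x, away from the cradle), 0.9 fully on (leaning 0.45 rad towards the cradle). It stays where it is left and takes 1 to 4 N to move
- switch_tip (a point): centre of the red ball, 8 mm across, on the toggle's 6 mm thick, 26 mm long steel lever, on a black base 8 mm high on the deck. Pivot: 111 mm above the table, 85 mm from the cradle's centre towards the cradle's -x. The tip swings in the cradle's x-z plane; off, it is 11 mm beyond the pivot towards -x and 23 mm above it
- flat_pack_mid (a point): the other battery pack, flat, with a RED band round its middle; otherwise identical to the good one. A bystander, to be left where it lies. Point: its centre
- screwdriver: loose screwdriver lying on the table, 160 mm long. A bystander. Origin on the table under its middle, x along it
- spare_wheel: loose spare car wheel lying flat, 66 mm across, 24 mm high, light blue tyre on a white hub. A bystander. Origin: centre of its underside
- relay_board: loose blue circuit board 50 x 75 x 17 mm with four blue relays, on the yellow board. A bystander. Origin: centre of its underside
- servo: loose small blue servo motor 12 x 32 x 30 mm, standing on the yellow board. A bystander. Origin: centre of its underside
- stepper: loose round grey stepper motor 28 mm across, 29 mm high with shaft, on the yellow board. A bystander. Origin: centre of its underside
- cell_holder: loose empty black four-cell holder 65 x 60 x 16 mm on the yellow board. A bystander. Origin: centre of its underside
Mind the look-alikes: they are no part of the job. What is shaped like the part that bears pack_mid but purple is not meant.

How it is judged:
By the outcome, as a careful person would: the job done as asked, in the order asked, and still so for the second after the job is handed in, with the robot touching nothing.
It also fails if it takes over 69 s, if anything falls off the work surface, if the arm or the gripper's body presses on something with over 40 N, if the wrist force passes 120 N, or if a joint passes its speed limit or range.

## Working session

There is one attempt and no reset: what is moved stays moved. The work goes in short steps, each a Python script; the robot and the scene stay as the last script left them, time stands still between calls to the robot, and variables do not carry over. Pictures are saved under pics/ and viewed, about 8 in all and at most 12, crops included, and the job is handed in when it is done.

```bash
mkdir -p pics; ls
python3 - <<'E'
from bench import *
import cv2,numpy as np,pickle
ims=[]
for n in("scene","side"):
    c=capture(n);ims.append(c);cv2.imwrite(f"pics/{n}0.png",c["image"])
    R,t,K=c["R"],c["t"],c["intrinsics"];print(n,"cam at",(-R.T@t).round(3))
    for q in["pack_mid","flat_pack_mid","cradle","clip_a_nose","switch_tip","screwdriver","spare_wheel","relay_board"]:
        for d in spot_in(n,q)[:4]:
            u,v=d["xy"];z=c["range_z"][int(v),int(u)]
            X=R.T@(z*np.linalg.inv(K)@[u,v,1]-t)
            print(n,q,round(d["conf"],2),np.round(d["xy"]),X.round(3))
pickle.dump(ims,open("c0.pkl","wb"))
print(current_clock(),current_orientation())
E
```

```text
pics
scene cam at [1.171 0.73  1.146]
scene pack_mid 0.87 [341. 316.] [0.606 0.218 0.024]
scene pack_mid 0.58 [346. 237.] [0.414 0.038 0.023]
scene pack_mid 0.56 [301. 271.] [0.59  0.05  0.027]
scene pack_mid 0.25 [384. 356.] [0.605 0.362 0.016]
scene flat_pack_mid 0.6 [373. 276.] [0.458 0.184 0.023]
scene cradle 0.72 [259. 199.] [ 0.549 -0.172  0.104]
scene clip_a_nose 0.43 [256. 197.] [ 0.551 -0.184  0.105]
scene screwdriver 0.57 [268. 160.] [ 0.37  -0.367  0.02 ]
scene screwdriver 0.2 [382. 359.] [0.615 0.365 0.021]
scene spare_wheel 0.71 [264. 314.] [0.745 0.089 0.024]
scene relay_board 0.91 [382. 357.] [0.609 0.361 0.017]
side cam at [ 0.442 -0.731  1.002]
side pack_mid 0.92 [244. 303.] [0.402 0.008 0.021]
side pack_mid 0.65 [329. 285.] [0.576 0.024 0.028]
side pack_mid 0.64 [326. 223.] [0.598 0.206 0.023]
side flat_pack_mid 0.82 [260. 242.] [0.447 0.165 0.025]
side cradle 0.87 [330. 354.] [ 0.545 -0.185  0.108]
side clip_a_nose 0.65 [332. 317.] [ 0.558 -0.12   0.122]
side screwdriver 0.46 [267. 466.] [ 0.418 -0.321 -0.   ]
side screwdriver 0.4 [330. 358.] [ 0.544 -0.192  0.106]
side spare_wheel 0.74 [397. 262.] [0.729 0.068 0.026]
side relay_board 0.86 [319. 183.] [0.601 0.342 0.02 ]
0.9 [ 8.28710660e-01  5.59677263e-01 -4.75353521e-05  1.87925825e-05]
```

Run:
```python
import cv2,numpy as np
a=cv2.imread("pics/side0.png")[180:420,180:480];b=cv2.imread("pics/scene0.png")[140:380,200:500]
cv2.imwrite("pics/v1.png",np.vstack([cv2.resize(i,(750,600),interpolation=cv2.INTER_CUBIC)[:, :] for i in [a]]))
cv2.imwrite("pics/v2.png",cv2.resize(b,(750,600),interpolation=cv2.INTER_CUBIC))
```

```text
(no output)
```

View pics/v1.png

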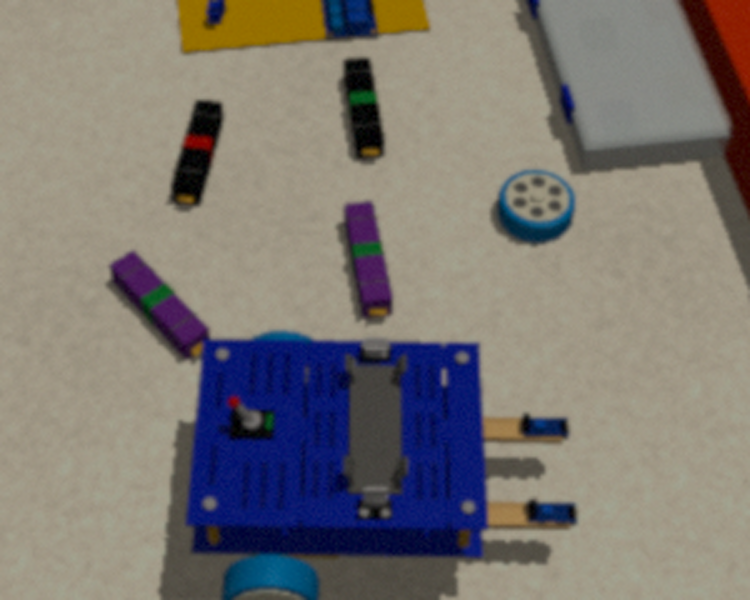

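View pics/v2.png

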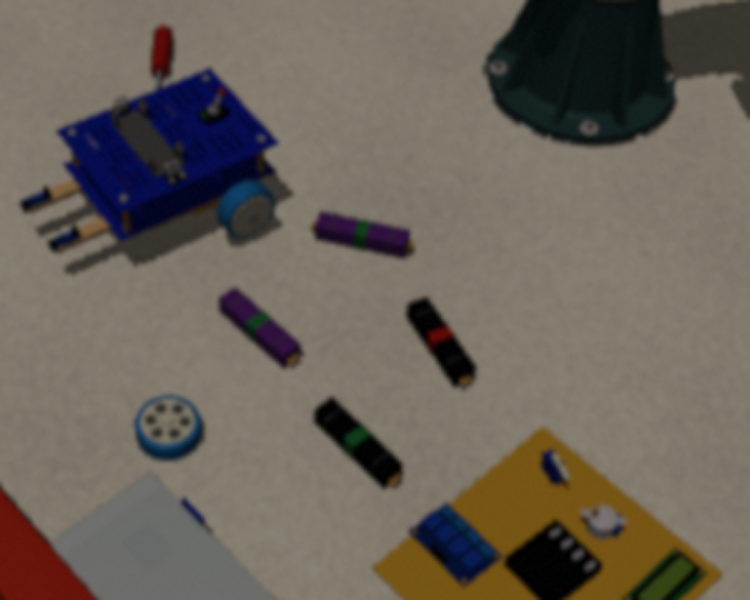

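The candidates, by scene pixel, are black/green (341,316), black/red (373,276) and two purple/green (346,237) and (301,271). The black/green one at about (0.60, 0.21) fits. I'll take close wrist looks at it and at the cradle.

```bash
cat > h.py <<'E'
from bench import *
import cv2,numpy as np
def q(th): return [np.cos(th/2),np.sin(th/2),0,0]
def cloud(c,m=None):
    z=c["range_z"];v,u=np.nonzero((z>0) if m is None else (z>0)&m);zz=z[v,u]
    P=np.linalg.inv(c["intrinsics"])@np.vstack([u*zz,v*zz,zz])
    return (c["R"].T@(P-c["t"][:,None])).T,u,v
def proj(c,X):
    p=c["intrinsics"]@(c["R"]@np.array(X)+c["t"]);return p[:2]/p[2]
E
python3 - <<'E'
from h import *
import pickle
move_ptp([0.60,0.21,0.27],q(0)); sleep(.1)
print(current_joint_pos())
c=capture("wrist");cv2.imwrite("pics/w1.png",c["image"]);print("cam",(-c["R"].T@c["t"]).round(3))
for d in silhouettes("wrist","pack_mid"):
    P,u,v=cloud(c,d["region"]);T=P[(P[:,2]>.015)]
    r=cv2.minAreaRect(T[:,:2].astype(np.float32));print(d["conf"],d["xy"],r,np.percentile(P[:,2],[5,50,95]),len(T), T[:,:2].mean(0))
move_ptp([0.55,-0.19,0.37],q(0)); sleep(.1)
print(current_joint_pos())
c2=capture("wrist");cv2.imwrite("pics/w2.png",c2["image"]);print("cam",(-c2["R"].T@c2["t"]).round(3))
for n in["cradle","clip_a_nose","clip_b_nose","switch_tip"]:
  for d in silhouettes("wrist",n)[:3]:
    P,u,v=cloud(c2,d["region"])
    print(n,d["conf"],d["xy"],P.mean(0).round(3),P.min(0).round(3),P.max(0).round(3),cv2.minAreaRect(P[:,:2].astype(np.float32)))
pickle.dump([c,c2],open("c1.pkl","wb"))
cv2.imwrite("pics/v3.png",np.hstack([cv2.resize(i["image"],(400,300)) for i in(c,c2)]))
cv2.imwrite("pics/v3.png",c2["image"]);cv2.imwrite("pics/v3b.png",cv2.resize(c["image"],(400,300)))
print(current_clock())
E
```

```text
[2.29808728e-01 3.59019020e-01 1.33117219e+00 2.81688276e-04
 1.45179422e+00 2.27938236e-01]
cam [0.6   0.29  0.456]
0.75 [321.1, 190.7] ((0.5991751551628113, 0.2166471779346466), (0.10470519959926605, 0.025317177176475525), 88.46137237548828) [0.01120315 0.02464088 0.026069  ] 2132 [0.59909041 0.21871351]
0.69 [148.1, 319.1] ((0.3829832971096039, 0.05064431577920914), (0.025711625814437866, 0.03187672048807144), 33.348236083984375) [0.00410204 0.02339958 0.02554011] 556 [0.38437697 0.05261708]
[-4.49432028e-01  2.28617566e-01  1.28301417e+00  3.26843488e-04
  1.63065504e+00 -4.51066056e-01]
cam [ 0.551 -0.11   0.556]
cradle 0.68 [327.8, 135.0] [ 0.557 -0.119  0.121] [ 0.549 -0.125  0.102] [ 0.565 -0.115  0.126] ((0.5568211674690247, -0.11997175961732864), (0.009220536798238754, 0.01625727117061615), 81.6716079711914)
cradle 0.66 [318.2, 183.4] [ 0.547 -0.174  0.105] [ 0.483 -0.285 -0.002] [ 0.608 -0.093  0.128] ((0.5435865521430969, -0.19194038212299347), (0.18525467813014984, 0.11156335473060608), 81.44498443603516)
clip_a_nose 0.6 [236.4, 174.2] [ 0.456 -0.163  0.128] [ 0.448 -0.167  0.11 ] [ 0.465 -0.159  0.139] ((0.456502228975296, -0.16279394924640656), (0.007531863637268543, 0.01634860411286354), 86.69631958007812)
clip_a_nose 0.44 [328.4, 129.7] [ 0.557 -0.119  0.121] [ 0.548 -0.125  0.102] [ 0.565 -0.115  0.126] ((0.5565530061721802, -0.11980045586824417), (0.009523788467049599, 0.016445159912109375), 79.05379486083984)
clip_b_nose 0.65 [311.0, 237.4] [ 0.537 -0.235  0.121] [ 0.529 -0.245  0.107] [ 0.546 -0.231  0.126] ((0.5369230508804321, -0.23764264583587646), (0.01337162684649229, 0.015356583520770073), 74.36787414550781)
4.8583
```

View pics/v3.png

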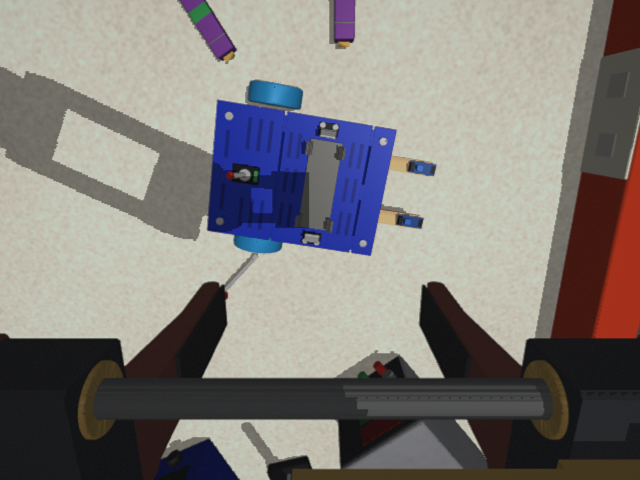

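View pics/v3b.png

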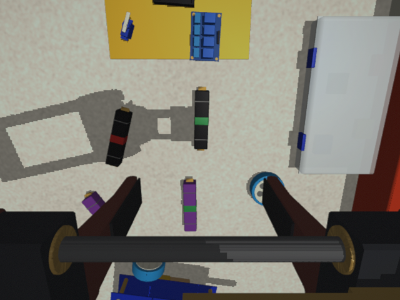

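The wrist views confirm it: the black/green pack is at (201,118) in the small frame and lies along y. In the wrist frame the cradle is at (320,185), clip_a at (328,130), clip_b at (311,238) and the toggle at (240,174). Next I'll refine the cradle fit from the floor and pick the pack.

```bash
cat > pick.py <<'E'
from h import *
import pickle
c,c2=pickle.load(open("c1.pkl","rb"))
hsv=cv2.cvtColor(c2["image"],cv2.COLOR_BGR2HSV)
g=np.zeros((480,640),bool);g[110:255,270:370]=(hsv[110:255,270:370,1]<90)
P,u,v=cloud(c2,g)
F=P[(P[:,2]>.1045)&(P[:,2]<.1105)&(np.hypot(P[:,0]-.547,P[:,1]+.177)<.06)]
r=cv2.minAreaRect(F[:,:2].astype(np.float32));print("floor",len(F),r,F.mean(0),np.median(F[:,2]))
N=P[(P[:,2]>.115)];
for s in(1,-1):
    A=N[(s*(N[:,1]+.177)>.045)];print("clip",len(A),np.median(A,0),A.min(0),A.max(0))
    A=N[(s*(N[:,1]+.177)<.05)&(s*(N[:,1]+.177)>.025)];print("guides",len(A),A.mean(0))
    B=A-[.547,-.177,0];x=B@[.986,-.165,0]
    for k in(1,-1): Q=A[k*x>0];print("  ",k,len(Q),Q.mean(0).round(4))
E
python3 pick.py
python3 - <<'E'
from h import *
th=-0.027;p=[.5992,.2166]
move_ptp([*p,.10],q(th))
move_gripper(.06)
servo_line([*p,.006],rate=.1)   # grasp point 25mm? pads 19mm behind tip
move_gripper(.0)
print("gap",current_finger_gap(),current_position(),current_force())
servo_line([*p,.20],rate=.2)
print("gap",current_finger_gap(),current_force(),current_clock())
E
```

```text
floor 2619 ((0.5471643209457397, -0.17692895233631134), (0.11795958876609802, 0.0357002392411232), 80.92536163330078) [ 0.54720508 -0.17630127  0.10672761] 0.10672172139272641
clip 152 [ 0.55448094 -0.120201    0.12183187] [ 0.53312874 -0.13173662  0.11501992] [ 0.56421335 -0.11408985  0.12640144]
guides 169 [ 0.55365761 -0.13707375  0.12261073]
   1 86 [ 0.5709 -0.1398  0.1226]
   -1 83 [ 0.5358 -0.1343  0.1226]
clip 133 [ 0.53996292 -0.23446539  0.1226736 ] [ 0.5296695  -0.23975566  0.11682761] [ 0.56056424 -0.22243326  0.1265993 ]
guides 147 [ 0.54116287 -0.21746597  0.12260321]
   1 76 [ 0.558  -0.2201  0.1227]
   -1 71 [ 0.5231 -0.2146  0.1225]
gap 0.0007881073220092658 [0.59918657 0.21661305 0.00596809] [ 0.11422262 -0.04428049 -0.36215999]
gap 0.0006473385743883573 [-0.2515745   0.47478153  0.18153358] 10.4667
```

The grip missed, so I'll look before doing anything else.

Run:
```python
from h import *
import pickle
move_gripper(.088)
move_ptp([0.60,0.17,0.27],q(-.027)); sleep(.1)
c=capture("wrist");s=capture("side");pickle.dump([c,s],open("c2.pkl","wb"))
for d in silhouettes("wrist","pack_mid"):
    P,u,v=cloud(c,d["region"]);T=P[(P[:,2]>.015)]
    if len(T):print(d["conf"],d["xy"],cv2.minAreaRect(T[:,:2].astype(np.float32)),np.percentile(P[:,2],[5,50,95]))
cv2.imwrite("pics/v4.png",np.hstack([cv2.resize(c["image"],(400,300)),cv2.resize(s["image"][170:360,220:473],(400,300))]))
```

```text
0.88 [151.9, 301.3] ((0.38930943608283997, 0.04084514454007149), (0.025886161252856255, 0.05501921474933624), 33.41939163208008) [0.00453726 0.02376156 0.02568444]
0.78 [310.3, 299.9] ((0.5765108466148376, 0.042995791882276535), (0.02532494254410267, 0.10553136467933655), 0.3944767415523529) [0.01092263 0.02456292 0.02608957]
0.67 [319.6, 154.0] ((0.5988664031028748, 0.2166385054588318), (0.10474204272031784, 0.024514254182577133), 88.64443969726562) [0.01339137 0.02462631 0.02605416]
```

View pics/v4.png

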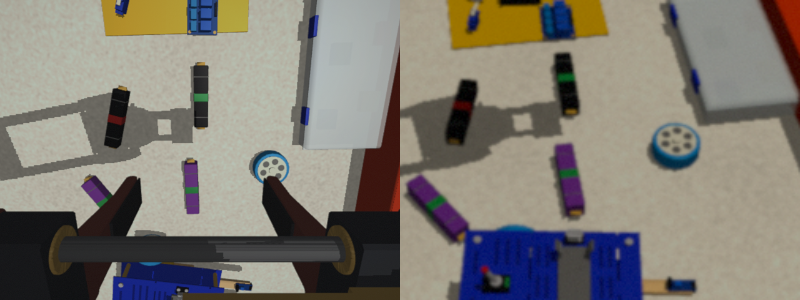

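Run:
```python
from h import *
print(current_finger_gap())
p=[.599,.2166]
move_ptp([*p,.06],q(-.027))
servo_line([*p,.006],rate=.1)
print(current_finger_gap(),current_position(),current_clock())
move_gripper(.022);print(current_finger_gap(),current_force(),current_clock())
c=capture("side");w=capture("wrist")
u,v=proj(c,[*p,.02]);u,v=int(u),int(v);print(u,v,proj(w,[*p,.02]))
cv2.imwrite("pics/v5.png",np.hstack([cv2.resize(c["image"][max(v-60,0):v+60,u-80:u+80],(400,300),interpolation=2),cv2.resize(w["image"],(400,300))]))
```

```text
0.08785067581123164
0.08745991435812203 [0.59954275 0.2166278  0.00644456] 14.0833
0.022057719411945266 [0.04955431 0.21066279 0.59943329] 15.1833
325 220 [321.49653381 296.79879549]
```

View pics/v5.png

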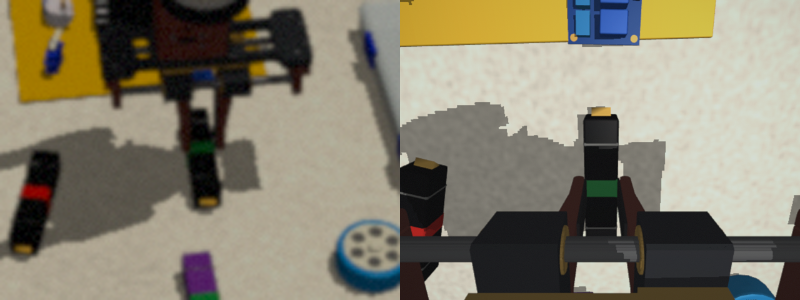

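Run:
```python
from h import *
print(current_finger_gap(),current_force(),current_position())
w=capture("wrist");cv2.imwrite("pics/w6.png",w["image"])
R=w["R"];print("cam",(-R.T@w["t"]).round(3))
Z=np.full((480,640,3),np.nan);P,u,v=cloud(w);Z[v,u]=P
for r in (270,280,286,290,296,304,312,320):
    print(r,[(x,*(1000*Z[r,x]).round().tolist()) for x in range(264,380,6) if Z[r,x][2]==Z[r,x][2]])
```

```text
0.021999645284071414 [ 0.14758546 -0.90810277  0.10808725] [0.59899887 0.21659823 0.00599395]
cam [0.602 0.296 0.192]
270 [(264, 569.0, 223.0, -0.0), (270, 572.0, 223.0, -0.0), (276, 575.0, 223.0, -1.0), (282, 579.0, 223.0, -0.0), (288, 582.0, 223.0, 0.0), (294, 587.0, 231.0, 22.0), (300, 590.0, 232.0, 24.0), (306, 592.0, 232.0, 25.0), (312, 595.0, 232.0, 25.0), (318, 598.0, 233.0, 26.0), (324, 601.0, 232.0, 25.0), (330, 603.0, 232.0, 24.0), (336, 606.0, 232.0, 26.0), (342, 609.0, 231.0, 24.0), (348, 612.0, 231.0, 23.0), (354, 616.0, 222.0, -1.0), (360, 619.0, 223.0, 1.0), (366, 622.0, 222.0, -0.0), (372, 626.0, 222.0, -1.0), (378, 629.0, 221.0, -1.0)]
280 [(264, 569.0, 218.0, -1.0), (270, 572.0, 218.0, 1.0), (276, 575.0, 217.0, -1.0), (282, 578.0, 217.0, -0.0), (288, 581.0, 218.0, 1.0), (294, 585.0, 217.0, 0.0), (300, 589.0, 227.0, 24.0), (306, 592.0, 227.0, 25.0), (312, 595.0, 227.0, 24.0), (318, 598.0, 227.0, 25.0), (324, 600.0, 227.0, 25.0), (330, 603.0, 227.0, 24.0), (336, 606.0, 227.0, 25.0), (342, 609.0, 227.0, 24.0), (348, 612.0, 226.0, 22.0), (354, 616.0, 216.0, -0.0), (360,
[... 2639 characters left out ...]
611.0, 217.0, 38.0), (354, 612.0, 227.0, 57.0), (360, 614.0, 229.0, 61.0), (366, 616.0, 228.0, 60.0), (372, 618.0, 228.0, 59.0), (378, 629.0, 198.0, -0.0)]
320 [(264, 579.0, 229.0, 65.0), (270, 581.0, 229.0, 65.0), (276, 583.0, 230.0, 67.0), (282, 585.0, 229.0, 66.0), (288, 587.0, 227.0, 63.0), (294, 589.0, 224.0, 57.0), (300, 588.0, 207.0, 24.0), (306, 591.0, 207.0, 24.0), (312, 594.0, 207.0, 25.0), (318, 597.0, 207.0, 25.0), (324, 600.0, 207.0, 26.0), (330, 603.0, 207.0, 24.0), (336, 606.0, 206.0, 24.0), (342, 608.0, 207.0, 25.0), (348, 610.0, 214.0, 40.0), (354, 611.0, 227.0, 63.0), (360, 613.0, 228.0, 65.0), (366, 615.0, 229.0, 67.0), (372, 617.0, 228.0, 66.0), (378, 620.0, 228.0, 66.0)]
```

The depth shows the finger tips at about z 33 mm while the TCP reads 6 mm. The fingers therefore end about 27 mm short of the stated TCP, and they closed above the pack. I'll feel for the table beside the pack with the jaws open, then grip just above it.

Run:
```python
from h import *
p=[.599,.2166]
move_gripper(.055)
f0=np.array(current_force())
hit=servo_line([*p,-.032],rate=.03,contact_N=3)
z=current_position()[2];print("hit",hit,current_position(),np.array(current_force())-f0,current_clock())
if hit:
    servo_line([*p,z+.004],rate=.05)
    move_gripper(0);print("gap",current_finger_gap(),current_force())
    if current_finger_gap()>.02:
        servo_line([*p,z+.10],rate=.1);print("gap",current_finger_gap(),current_force(),current_clock())
```

```text
hit True [ 0.59878555  0.21655661 -0.0240077 ] [0.22821712 0.11287755 5.58210377] 16.9583
gap 0.024675669484960906 [-0.01777557  0.28605625 -1.13449508]
gap 0.024990756043748834 [ 0.47040342  0.4899202  -1.52395501] 18.8917
```

Gripped, with the tips reaching the table at TCP z = -0.024, so the pack's underside is at TCP z + 0.020. The cradle fit from floor, guides and clips agrees on (0.547, -0.177), yaw -9.1°. Now I'll lay the pack on the noses.

```bash
cat >> h.py <<'E'
C=np.array([.5471,-.1771]);TH=-.158
ex=np.array([np.cos(TH),np.sin(TH)]);ey=np.array([-np.sin(TH),np.cos(TH)])
E
python3 - <<'E'
from h import *
move_ptp([.58,.05,.2],q(-.08))
move_ptp([*C,.16],q(TH));sleep(.2)
servo_line([*C,.110],rate=.1);sleep(.2);f0=np.array(current_force())
z=.110;
while z>.090:
    z-=.0015;servo_line([*C,z],rate=.03);f=np.array(current_force())-f0
    print(round(z,4),f.round(2))
    if f[2]>2: break
print(current_finger_gap(),current_clock())
s=capture("side");w=capture("wrist")
cv2.imwrite("pics/v6.png",np.hstack([cv2.resize(s["image"][290:410,250:410],(400,300),interpolation=2),cv2.resize(w["image"],(400,300))]))
E
```

```text
0.1085 [0.34 0.59 0.13]
0.107 [-0.09  0.47  0.51]
0.1055 [ 0.11 -0.85  0.83]
0.104 [0.15 0.16 0.14]
0.1025 [-0.31 -0.43 -0.13]
0.101 [-0.41  0.55  0.48]
0.0995 [0.94 0.52 0.65]
0.098 [-0.14  0.61 -0.42]
0.0965 [-0.32 -0.99  0.48]
0.095 [-0.43 -1.73  0.37]
0.0935 [ 0.45 -2.2   1.61]
0.092 [-0.35 -2.68  5.2 ]
0.024395609402975638 24.7083
```

View pics/v6.png

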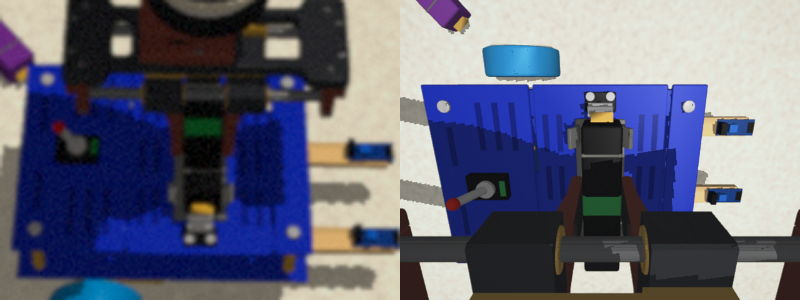

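The pack rests on the noses, level and between the guides. Now I'll release it, back off, and press one end and then the other.

```bash
cat >> h.py <<'E'
def press(s,off=.048,lim=14.):
    p=C+s*off*ey
    servo_line([*p,.135],rate=.15);servo_line([*p,.121],rate=.08);sleep(.2)
    b=np.mean([current_force() for _ in range(5)],0);z=.121;pk=0;log=[];snap=False
    while z>.098:
        z-=.0006;servo_line([*p,z],rate=.02)
        f=np.mean([current_force()[2] for _ in range(3)])-b[2];log.append((round(z*1e3,1),round(f,1)))
        pk=max(pk,f)
        if pk>5 and f<pk-2.5: snap=True;break
        if f>lim: break
    print("snap",snap,"peak",round(pk,1),log,current_clock())
    servo_line([*p,.135],rate=.12)
    return snap
E
python3 - <<'E'
from h import *
move_gripper(.045)
servo_line([*C,.150],rate=.15)
move_gripper(0)
print(current_clock())
press(1)
w=capture("side");print(current_clock())
cv2.imwrite("pics/s7.png",w["image"])
E
```

```text
26.6833
snap True peak 8.4 [(120.4, np.float64(-0.3)), (119.8, np.float64(1.1)), (119.2, np.float64(0.5)), (118.6, np.float64(0.1)), (118.0, np.float64(-0.5)), (117.4, np.float64(-0.4)), (116.8, np.float64(-0.2)), (116.2, np.float64(0.3)), (115.6, np.float64(0.2)), (115.0, np.float64(0.7)), (114.4, np.float64(1.6)), (113.8, np.float64(1.9)), (113.2, np.float64(2.8)), (112.6, np.float64(3.2)), (112.0, np.float64(3.7)), (111.4, np.float64(4.4)), (110.8, np.float64(5.6)), (110.2, np.float64(5.0)), (109.6, np.float64(6.7)), (109.0, np.float64(5.6)), (108.4, np.float64(6.7)), (107.8, np.float64(7.2)), (107.2, np.float64(8.4)), (106.6, np.float64(3.4))] 33.6917
34.125
```

```bash
sed -i 's/\.121/.118/g' h.py
python3 - <<'E'
from h import *
servo_line([*(C-.048*ey),.135],rate=.25)
press(-1)
move_ptp([*(C-.02*ey),.31],q(TH));sleep(.1)
w=capture("wrist");R,t=w["R"],w["t"]
P,u,v=cloud(w);d=P[:,:2]-C;x,y=d@ex,d@ey
for lo in range(-52,52,8):
    m=(abs(x)<.010)&(y*1e3>=lo)&(y*1e3<lo+8)
    if m.sum():print(lo+4,round(np.median(P[m,2])*1e3,1),end='; ')
m=(x<-.06)&(x>-.12)&(abs(y)<.02)&(P[:,2]>.128);print("\ntip",P[m].mean(0),x[m].min(),x[m].max(),y[m].mean(),P[m,2].max(),m.sum())
print(current_clock())
a,b=proj(w,[*C,.13]).astype(int);print(a,b)
cv2.imwrite("pics/v7.png",cv2.resize(w["image"][max(b-110,0):b+110,max(0,a-165):a+115],(763,600),interpolation=2))
E
```

```text
snap True peak 7.5 [(117.4, np.float64(-0.6)), (116.8, np.float64(-2.1)), (116.2, np.float64(-1.5)), (115.6, np.float64(-0.9)), (115.0, np.float64(-1.8)), (114.4, np.float64(-0.1)), (113.8, np.float64(0.9)), (113.2, np.float64(1.6)), (112.6, np.float64(1.9)), (112.0, np.float64(2.8)), (111.4, np.float64(2.8)), (110.8, np.float64(3.4)), (110.2, np.float64(3.7)), (109.6, np.float64(5.0)), (109.0, np.float64(3.5)), (108.4, np.float64(5.1)), (107.8, np.float64(5.6)), (107.2, np.float64(6.3)), (106.6, np.float64(6.3)), (106.0, np.float64(6.9)), (105.4, np.float64(7.5)), (104.8, np.float64(4.1))] 40.9667
-48 131.2; -40 131.1; -32 131.3; -24 131.3; -16 131.9; -8 362.9; 0 435.6; 8 435.0; 16 428.7; 24 131.2; 32 131.2; 40 131.1; 48 131.1; 
tip [ 0.47646205 -0.16954717  0.4124796 ] -0.1004071801734899 -0.060018417002587164 -0.003655662709587692 0.4306888452905678 3410
42.2583
324 190
```

View pics/v7.png

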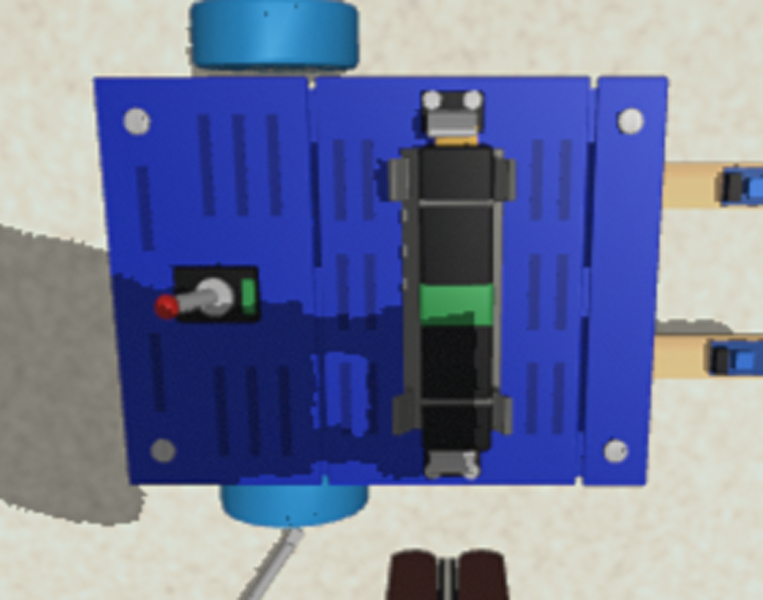

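Both ends snapped, and the pack's top reads 131.1–131.3 mm all along, which is flat and home. The picture shows it in the cradle and the toggle off, ball at (167,307). Next I'll push the toggle on from its far side.

Run:
```python
from h import *
P0=lambda x,z:[*(C+x*ex+.0*ey),z]
move_ptp(P0(-.128,.20),q(TH))
servo_line(P0(-.128,.098),rate=.15);sleep(.2)
b=np.mean([current_force() for _ in range(5)],0)
x=-.122;servo_line(P0(x,.098),rate=.05);log=[]
while x<-.0855:
    x+=.0015;servo_line(P0(x,.098),rate=.03)
    f=(np.mean([current_force() for _ in range(3)],0)-b)[:2]@ex;log.append((round(x*1e3,1),round(float(f),1)))
    if f<-7:break
print(log,current_clock())
servo_line(P0(x-.002,.098),rate=.05);servo_line(P0(x-.002,.20),rate=.2)
move_ptp([*(C-.03*ey-.02*ex),.31],q(TH));sleep(.1)
w=capture("wrist");P,u,v=cloud(w);d=P[:,:2]-C;X,y=d@ex,d@ey
for lo in range(-52,52,8):
    m=(abs(X)<.010)&(y*1e3>=lo)&(y*1e3<lo+8)&(P[:,2]<.16)
    if m.sum():print(lo+4,round(np.median(P[m,2])*1e3,1),end='; ')
m=(X<-.06)&(X>-.12)&(abs(y)<.02)&(P[:,2]>.130)&(P[:,2]<.15);print("\ntip",X[m].mean(),y[m].mean(),P[m,2].max(),m.sum(),current_clock())
a,b=proj(w,[*C,.13]).astype(int)
cv2.imwrite("pics/v8.png",cv2.resize(w["image"][max(b-110,0):b+110,max(0,a-165):a+115],(763,600),interpolation=2))
```

```text
[(-120.5, 0.2), (-119.0, -1.4), (-117.5, -0.4), (-116.0, -0.8), (-114.5, 0.1), (-113.0, -0.5), (-111.5, -0.8), (-110.0, -0.9), (-108.5, -2.5), (-107.0, -0.9), (-105.5, -2.0), (-104.0, -1.0), (-102.5, -1.5), (-101.0, -0.9), (-99.5, -0.4), (-98.0, -1.2), (-96.5, 0.3), (-95.0, -1.6), (-93.5, -1.8), (-92.0, -1.5), (-90.5, -3.9), (-89.0, -6.2), (-87.5, -9.3)] 50.025
-48 131.3; -40 131.2; -32 131.2; -24 131.3; -16 131.1; -8 131.4; 0 131.4; 8 131.3; 16 131.2; 24 131.1; 32 131.3; 40 131.3; 48 131.2; 
tip -0.0735044214444657 -0.00010654428841622152 0.13952253613901733 69 51.675
```

View pics/v8.png

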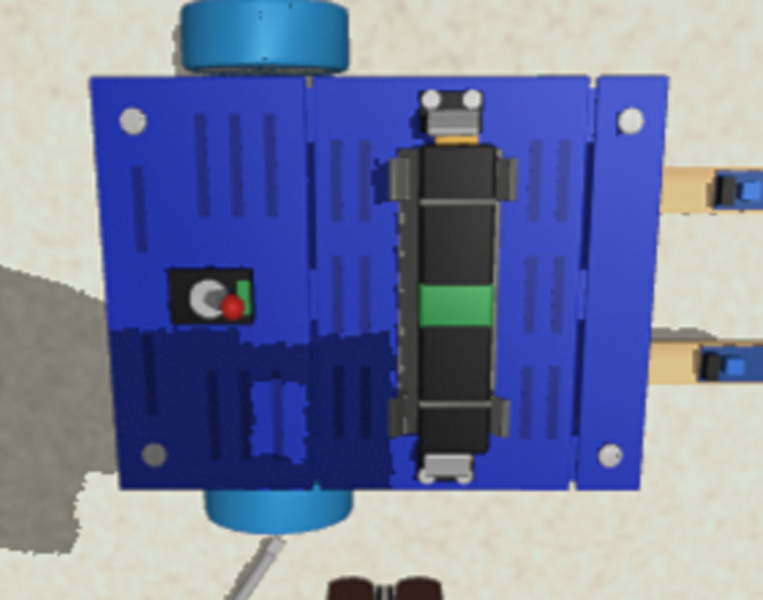

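The toggle leans fully towards the cradle: the ball at (232,307) is 11.5 mm past the pivot. The pack is still flat and home, so I'm handing in.

```bash
python3 -c "
from bench import *
print(close_job(),current_clock())"
```

```text
the job is handed in; nothing more can be done
the job is handed in; nothing more can be done
```

The black pack with the green band is in its cradle and the car is switched on. I handed the job in at about 52 s of the 69 s allowed.

- **Pack:** I laid it on the clip noses and pressed one end at a time. The force peaked at 8.4 N (+y end) and 7.5 N (-y end), then dropped as each clip snapped.
- **Seating:** The pack's top measured 131.1–131.4 mm along its whole length, both before and after switching. Fully home should read about 131.3 mm.
- **Switch:** I pushed the toggle on until it met its end stop. The ball measured 11.5 mm past the pivot on the cradle side, against about 11 mm for fully on.
- **Missed first grasp:** The first attempt closed above the pack without moving it. The finger tips end about 24 mm short of the reported TCP. I found that from the depth image and a light touch on the table, and allowed for it afterwards.
- **Not checked:** The joint readings for deck, clips and switch are not available to me, so these results come from forces, depth and pictures. I did not touch the red-band pack or the other parts, but took no final picture of them.

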